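# Bed in and check the brake of a jeweller's lapping wheel

### The arm

A 6-joint arm with a two-finger parallel gripper is mounted at the origin on the work surface. World frame = base frame: x ahead of the robot, y to its left, z up, the work surface at z = 0. Lengths are in m, angles in rad, forces in N, time in s.
With the tool pointing down it reaches from about 0.35 to 0.8 m from the base axis. Payload 7.3 kg.
Tool frame: the origin (TCP) lies on the mounting face of the last link; the fingertips stand 173 mm ahead of it and the grasp point (between the pads) lies 155 mm ahead of it; z points along the fingers, y is the line along which they close (so a half turn about z gives the same grasp; the last joint's range is limited). The gripper opens to 85 mm and grips with 20 to 120 N. Pads are 22 mm wide; open, the fingers measure 114 mm over their backs; the gripper's body (76 mm by 85 mm) begins 54 mm behind the grasp point. The pads swing forward as they close: fully open they stand 13 mm farther back than shut.
Start: joints at [-1.468, 0.342, 1.524, -0, 1.275, -0.146], TCP at [0.129, -0.509, 0.405] pointing down, gripper open.
Joint ranges: [-2.53, 2.53], [-0.77, 2.02], [0.04, 2.7], [-1, 4.14], [0.28, 2.66], [-3.11, 3.11]. Speed limits (rad/s): [2.57, 2.57, 3.14, 3.14, 3.14, 3.14].

### API

Orientations are given as a unit quaternion [w, x, y, z].
In Python, from cell import get_state, snapshot, camera_info, hand_in, cut_out gives the robot as it stands. The module is installed in compiled form; this text tells all that it offers.
- The arm moves only by the tool apply_moves, never from a script. Its argument "moves" is a list of rows, each a list of 2 entries, a list of its own where there are three numbers: the shift along the tool's x, y, z each as a share of 0.05 m, from -1 to 1, then the turn, a rotation vector about the tool's x, y, z each as a share of 5 degrees, from -1 to 1. In form: [[[x, y, z], [ax, ay, az]], ...]. A call has 1 to 10 rows; each row shifts and turns the commanded pose from where the row before left it, along the tool's axes as they then stand; what a row does not reach is not made up. A row lasts 1/8 s, in which the tool goes at most 62.5 mm and 10.7 degrees, less where a joint would pass 70% of its speed; a pose out of reach is approached as far as the arm can. A call with a number of a shift or a turn outside -1 to 1 is refused whole. A call with a gripper value outside its range is refused whole. "gripper" is the opening, from 0 (shut) to 1 (fully open), set as the call begins (left out, the last holds). The fingers move at their own pace and stop on an object; the grip force is fixed at half the most. Time passes only in rows, so rows that do not move let the fingers close. It gives the time, the measured TCP pose, the force, the opening and the grip force at its end, in the units of the state.
- get_state(): the state, without advancing time (a new reading comes with each control period).
- snapshot(name): name is "scene" or "top"; returns the picture (420x560x3 uint8, red, green, blue); there is no depth.
- camera_info(name): a dict with "fx", "fy", "cx", "cy" (pixels), "camera_from_world" (4x4, takes a point from world to camera coordinates). Camera axes: x right, y down, z forward; pixel columns grow to the right and rows downward; lengths in m; the calibration is good to about 2 mm. A picture is of the moment at which its call begins. camera_info takes no time and is no camera call.
- hand_in(): hands the job in; it is judged then, once.
Trained networks look in the newest picture that a camera, given by its name, has taken for a name from the list of things; names that differ only in an ending like _2 or _b are one class to them, and where a whole thing is asked for, a point or a joint stands for the part that bears it (a point fixed in the world has none). Each returns a list of dicts, best first, with "confidence" (0 to 1); they miss things now and then, are a little off and sometimes report something else, mostly with a low value. They report only what shows in the picture. A call takes as long as a camera call.
- cut_out(name, camera): "region" (420x560 bool, what is visible of it) and "at" ([column, row] in pixels, amid what is visible of it).
The state is a dict: "clock": time; "joint_pos": joint angles; "joint_velocities": joint speeds; "tau": joint torques, N m; "eef_pos": TCP position; "orientation": TCP orientation; "force": force on the tool from outside, world axes, zero at the start; "ft_torque": the same for the moment, N m; "gripper_width": finger opening in m; "finger_force": force on a finger pad.
Only numpy, scipy, OpenCV 4.12 (cv2) and the standard library are available. Lean on these libraries where they do the work, as an engineer would, in place of code of your own. Each camera call takes 0.05 s, during which the arm holds its last target. There are 200 camera calls.

### The job

Check the brake of the hand-turned lapping wheel: ratchet the orange brake lever up to its fifth notch (pointer at the red tick) and let go so that the notch alone holds it, then hold the red release button down until the lever has dropped fully home. Then prove that the wheel runs free: by its wooden knob turn it counter-clockwise (seen from above) past the red post and once more all the way round, and leave the knob parked beside the post. Do not disturb the jar, the pliers or the steel block.

Things in the scene. Friction and masses are not known exactly. Their poses are not given: they have to be found in the camera images.
- machine: The fixed machine on the bench: dark base plate 200 x 370 x 15 mm, grey brake housing (70 mm in x, y from -30 to +105 mm, top at z = 75 mm; two cheeks at x = +-32 mm up to z = 100 mm, y 30 to 90 mm). Origin on the bench; the wheel is on its -y side, the brake on its +y side. All positions here are in its frame; it stands turned about z by up to 0.3 rad.
- lever_hinge (a point): Hinge of the brake lever, at (0, 60, 85) mm of the machine; axis = machine x. A fixed aluminium quadrant (radius 66 mm about it, at x = +42 mm) carries six ticks, one a notch; the fifth is red, the others white. A white pointer on the lever runs along it.
- lever_handle (a point): Centre of the lever's orange handle, a flat bar 120 mm (along x) x 36 mm (along the lever) x 14 mm thick, 140 mm from the hinge. Axes: x along the hinge, y along the lever away from the hinge, z out of its upper face. Steel shaft 18 mm wide, 12 mm thick, amid. At home it points to machine +y, rising 0.20 rad. Low: take it over its 36 mm width; steep: over its 14 mm thickness, from its tip.
- brake (a joint): Brake lever angle, rad: 0 = home; its slope is 0.20 + this value. Notches hold it at 0.23, 0.46, 0.69, 0.92, 1.15 (fifth, red tick) and 1.38; end stop 1.5. Raise it about 0.03 past a notch for the pawl to drop in. Spring and weight pull it home with about 5 N at the handle, more as the brake shoe bites near the red tick. It comes down only while the release button is held down.
- button_top (a point): Top centre of the red release button, 26 mm across, at (0, -8, 92) mm of the machine when up; pressed straight down.
- release (a joint): Travel of the release button, m: 0 = up, 0.008 = bottom. It frees the lever at about 0.006 and takes some 4 to 8 N; let up too soon, the lever is caught by a lower notch. Springs back up.
- wheel_hub (a point): Axis of the wheel, at (0, -125) mm of the machine, at the height of the wheel's top face (65 mm). The wheel is 170 mm across, 20 mm thick, turns about vertical; a brass hub cap stands 8 mm above it.
- knob_mid (a point): Middle of the upright wooden hand knob on the wheel, 26 mm diameter, standing from 4 to 48 mm above the wheel's top, 56 mm from the wheel's axis; this point is 28 mm above the wheel's top. The knob revolves freely on its own pin.
- wheel (a joint): Wheel angle, rad, counter-clockwise seen from above positive, counting on through full turns. The knob is beside the red post at 0 and at 6.283; it starts 0.25 to 1.3 short of the post (negative values). Parked the second time at the post = 6.283.
- red_post (a point): Top centre of the red parking post (12 x 16 mm, top at z = 55 mm) on the base plate outside the wheel's rim, at (92, -125) mm of the machine: straight out along machine +x from the wheel's axis.
- jar: Glass jar with metal lid, 64 mm diameter, 75 mm tall, loose: leave alone.
- pliers: Pliers with red handles, 140 mm long, lying flat, loose: leave alone.
- bench_block: Steel bench block 65 x 65 x 20 mm, loose: leave alone.

How it is judged:
On the way, in this order (a step that is already met when the one before it is completed fails the run):
1. the lever rests on its fifth notch, let go (value of joint brake between 1.08 and 1.22 rad and velocity of joint brake below 0.05 rad/s and contact force between the fingers and brake below 0.2 N), for 0.3 s.
2. the release has been pressed and the lever has dropped fully home (value of joint brake below 0.05 rad), for 0.1 s.
3. the wheel has been turned past the post and on through a full turn (value of joint wheel above 6.08 rad), for 0.1 s.
At the end, for the whole second after the job is handed in: The lever is home (within 0.05 rad), the button is up (within 2 mm), the wheel stands still with its knob beside the red post after the full turn (wheel angle 6.283 within 0.2 rad, about 11 mm at the knob), and jar, pliers and block are within 20 mm of where they were (value of joint brake below 0.05 rad and value of joint release below 0.002 m and value of joint wheel between 6.08 and 6.48 rad and velocity of joint wheel between -0.1 and 0.1 rad/s and distance of each of jar, pliers, bench_block from where it was at the start of the episode below 0.02 m); the robot touches nothing.
It fails at once if jar, pliers or block pushed about (distance of any of jar, pliers, bench_block from where it was at the start of the episode above 0.03 m or angle between jar's own z axis and vertical above 0.5 rad).
It also fails if it takes over 72 s, if anything falls off the work surface, if the arm or the gripper's body presses on something with over 40 N, if the wrist force passes 120 N, or if a joint passes its speed limit or range.

## Working session

There is one attempt and no reset: what is moved stays moved. The work goes in short steps, Python scripts to look and compute and a tool call to move; the robot and the scene stay as the last step left them, time stands still between calls to the robot, and variables do not carry over. Pictures are saved under pics/ and viewed, at most 10 in all, crops included, and the job is handed in when it is done.

Besides the shell and the picture viewer there is one more tool, called after "Call:" by a JSON object that holds its "method" and its "body", one argument or row to a line. apply_moves: Moves the arm, as the interface text tells. Shift numbers are shares of 0.05 m and turn numbers shares of 5 degrees, none past 1 either way. Its arguments: {"type":"object","properties":{"moves":{"type":"array","items":{"type":"array"}},"gripper":{"type":"number"}},"required":["moves"]}

```bash
mkdir -p pics; python3 - <<'E'
from cell import *
import cv2,numpy as np
ims=[]
for c in("scene","top"):
    im=snapshot(c); cv2.imwrite(f"pics/{c}0.png",im[:,:,::-1])
    i=camera_info(c); print(c,i["fx"],i["fy"],i["cx"],i["cy"],np.round(i["camera_from_world"],4).tolist())
    for n in("lever_handle","button_top","wheel_hub","knob_mid","red_post","machine","jar","pliers","bench_block"):
        try: print(n,[(np.round(r["at"]).tolist(),round(r["confidence"],2),int(r["region"].sum())) for r in cut_out(n,c)[:2]])
        except Exception as e: print(n,e)
print(get_state())
E
```

```text
scene 405.4224769575807 405.4224769575807 282.04308142432853 203.85801570476838 [[-0.8822, 0.4707, 0.0114, 0.4756], [0.2994, 0.5796, -0.7579, -0.0913], [-0.3634, -0.6653, -0.6522, 0.9719], [0.0, 0.0, 0.0, 1.0]]
lever_handle [([291.0, 264.0], 0.68, 2639)]
button_top [([266.0, 196.0], 0.52, 181), ([180.0, 279.0], 0.35, 1099)]
wheel_hub [([260.0, 225.0], 0.85, 13921)]
knob_mid [([227.0, 152.0], 0.59, 249)]
red_post []
machine [([262.0, 227.0], 0.68, 13925)]
jar [([341.0, 196.0], 0.69, 1288)]
pliers [([180.0, 279.0], 0.77, 1093)]
bench_block [([313.0, 164.0], 0.65, 605)]
top 406.9131984461581 406.9131984461581 279.27578899574524 208.64501242326978 [[0.0257, -0.9996, -0.011, 0.0044], [-0.9967, -0.0248, -0.0771, 0.5549], [0.0768, 0.013, -0.997, 0.8095], [0.0, 0.0, 0.0, 1.0]]
lever_handle [([207.0, 194.0], 0.95, 2316), ([396.0, 205.0], 0.21, 224)]
button_top [([310.0, 207.0], 0.65, 151), ([300.0, 291.0], 0.37, 862)]
wheel_hub [([318.0, 212.0], 0.73, 18940)]
knob_mid [([397.0, 206.0], 0.64, 237)]
red_post [([319.0, 213.0], 0.65, 19158)]
machine [([319.0, 212.0], 0.85, 19370)]
jar [([300.0, 292.0], 0.86, 877)]
pliers [([283.0, 124.0], 0.77, 688)]
bench_block [([377.0, 307.0], 0.59, 1112)]
{'clock': 1.0, 'joint_pos': array([-1.46797591e+00,  3.42000218e-01,  1.52406668e+00, -1.59095586e-05,
        1.27538088e+00, -1.45992160e-01]), 'joint_velocities': array([ 1.57962327e-03, -5.51616967e-04,  1.17553253e-03,  3.44066655e-04,
        2.34799818e-03, -9.73721817e-05]), 'tau': array([-1.10107223e-03, -4.33566785e+01, -2.46275586e+01, -2.22287131e-04,
        3.73602543e-04,  2.16057947e-05]), 'eef_pos': array([ 0.12930797, -0.50884174,  0.40473304]), 'orientation': array([ 7.22555451e-05,  9.92271223e-01,  1.24087930e-01, -9.17207063e-06]), 'force': array([-0.34654892, -0.31467856, -0.03636054]), 'ft_torque': array([-0.01878751, -0.01153386, -0.03497078]), 'finger_force': 0.0, 'gripper_width': 0.0855625754334441}
```

View pics/scene0.png

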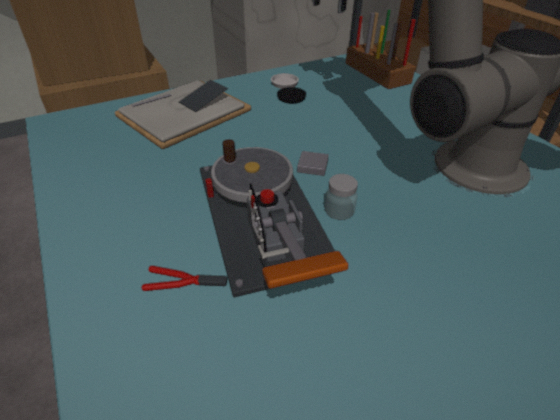

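View pics/top0.png

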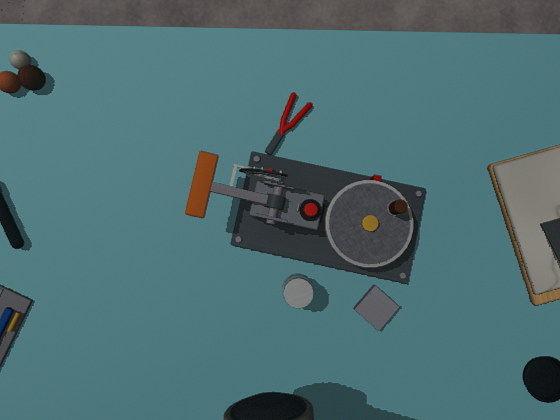

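Both views agree. In the top view the machine lies with +y to the left and +x up: handle (207,194), button (310,209), hub (370,224), knob (398,207), post (376,178), jar (298,292). The scene view shows the jar at (341,196), the post at (210,187) and the hub cap at (252,168). Next I'll fit the machine pose.

```bash
cat > h.py <<'E'
from cell import *
import numpy as np,cv2
from scipy.optimize import least_squares
from scipy.spatial.transform import Rotation as R
def proj(c,P):
    i=camera_info(c);T=i["camera_from_world"];p=np.atleast_2d(P)@T[:3,:3].T+T[:3,3]
    return np.c_[i["fx"]*p[:,0]/p[:,2]+i["cx"],i["fy"]*p[:,1]/p[:,2]+i["cy"]]
def w(m,P):
    P=np.atleast_2d(P)*1e-3;c,s=np.cos(m[2]),np.sin(m[2])
    return np.c_[m[0]+c*P[:,0]-s*P[:,1],m[1]+s*P[:,0]+c*P[:,1],P[:,2]]
def st():
    s=get_state();q=s["orientation"];r=R.from_quat([*q[1:],q[0]]);return s,r
E
python3 - <<'E'
from h import *
def blob(c,lo,hi,box):
    im=cv2.imread(f"pics/{c}0.png");hsv=cv2.cvtColor(im,cv2.COLOR_BGR2HSV)
    m=cv2.inRange(hsv,lo,hi);k=np.zeros_like(m);x0,y0,x1,y1=box;k[y0:y1,x0:x1]=m[y0:y1,x0:x1]
    ys,xs=np.nonzero(k);return [xs.mean(),ys.mean()],len(xs)
T={}
print("cap",blob("top",(15,120,100),(35,255,255),(355,208,385,240)),blob("scene",(15,100,80),(35,255,255),(240,155,266,180)))
print("handle",blob("top",(3,150,100),(18,255,255),(180,145,225,225)),blob("scene",(3,150,60),(18,255,255),(255,245,355,290)))
print("button",blob("top",(0,150,120),(4,255,255),(295,195,325,225)),blob("scene",(0,150,120),(4,255,255),(255,185,280,208)))
print("post",blob("top",(0,150,80),(4,255,255),(365,170,388,186)))
a=0.2;hc=np.array([0,60+140*np.cos(a)-7*np.sin(a),85+140*np.sin(a)+7*np.cos(a)])
obs=[("top",[0,-125,73],blob("top",(15,120,100),(35,255,255),(355,208,385,240))[0]),
("scene",[0,-125,72],blob("scene",(15,100,80),(35,255,255),(240,155,266,180))[0]),
("top",hc,blob("top",(3,150,100),(18,255,255),(180,145,225,225))[0]),
("top",[0,-8,91],blob("top",(0,150,120),(4,255,255),(295,195,325,225))[0]),
("scene",[0,-8,88],blob("scene",(0,150,120),(4,255,255),(255,185,280,208))[0]),
("top",[92,-125,53],[376,178])]
f=lambda m:np.concatenate([proj(c,w(m,p))[0]-o for c,p,o in obs])
r=least_squares(f,[.45,0,-.2],loss="soft_l1");m=r.x
print(m,np.round(r.fun.reshape(-1,2),1).tolist())
print("knobtop pix for angles")
for c,o in(("top",(399,205)),("scene",(229,143))):
    print(c,[(t,np.round(proj(c,w(m,[56*np.cos(t),-125+56*np.sin(t),113]))[0]).tolist()) for t in(-.3,-.5,-.7,-.8,-.9,-1,-1.1,-1.3)])
np.save("m.npy",m)
for n,p in dict(handle=hc,button=[0,-8,92],hub=[0,-125,65],post=[92,-125,55]).items(): print(n,np.round(w(m,p)[0],4))
E
```

```text
cap ([np.float64(369.6519607843137), np.float64(222.55882352941177)], 204) ([np.float64(251.75384615384615), np.float64(166.86153846153846)], 130)
handle ([np.float64(200.73305084745763), np.float64(183.964406779661)], 1180) ([np.float64(303.68126094570925), np.float64(268.89725627554)], 1713)
button ([np.float64(310.3255813953488), np.float64(208.93798449612405)], 129) ([np.float64(267.02777777777777), np.float64(194.22222222222223)], 36)
post ([np.float64(376.97297297297297), np.float64(177.56756756756758)], 37)
[ 0.55147147 -0.03198573 -0.18844847] [[-0.1, 0.1], [0.1, -0.6], [0.2, 0.1], [-0.3, 0.1], [0.1, 0.7], [0.5, -0.5]]
knobtop pix for angles
top [(-0.3, [389.0, 195.0]), (-0.5, [394.0, 198.0]), (-0.7, [398.0, 203.0]), (-0.8, [400.0, 205.0]), (-0.9, [402.0, 208.0]), (-1, [403.0, 211.0]), (-1.1, [404.0, 214.0]), (-1.3, [405.0, 220.0])]
scene [(-0.3, [223.0, 149.0]), (-0.5, [224.0, 146.0]), (-0.7, [226.0, 143.0]), (-0.8, [228.0, 142.0]), (-0.9, [229.0, 141.0]), (-1, [231.0, 140.0]), (-1.1, [233.0, 139.0]), (-1.3, [238.0, 137.0])]
handle [0.5882 0.1604 0.1197]
button [ 0.55   -0.0398  0.092 ]
hub [ 0.5281 -0.1548  0.065 ]
post [ 0.6184 -0.172   0.055 ]
```

Call:
{"method": "apply_moves", "body": {
  "moves": [
    [[0,0,0],[1,0,0]],
    [[0,0,0],[1,0,0]],
    [[0,0,0],[0,0,0]]
  ]
}}

```text
clock: 1.38
eef_pos: [0.1294, -0.5092, 0.4044]
orientation: [-0.086, 0.988, 0.124, -0.011]
force: [0.0, -0.5, 0.0]
gripper_width: 0.0852
finger_force: 0.0
```

Call:
{"method": "apply_moves", "body": {
  "moves": [
    [[0,0,0],[-1,0,0]],
    [[0,0,0],[-1,0,0]],
    [[0,0,0],[0,0,1]],
    [[0,0,0],[0,0,1]],
    [[0,0,0],[0,0,1]],
    [[0,0,0],[0,0,1]],
    [[0,0,0],[0,0,1]],
    [[0,0,0],[0,0,0]]
  ]
}}

```text
clock: 2.38
eef_pos: [0.1293, -0.5087, 0.4049]
orientation: [0.001, 0.996, -0.093, 0.0]
force: [0.3, 0.9, -0.0]
gripper_width: 0.0853
finger_force: 0.0
```

Call:
{"method": "apply_moves", "body": {
  "moves": [
    [[0.43,-0.99,0],[0,0,0]],
    [[0.43,-0.99,0],[0,0,0]],
    [[0.43,-0.99,0],[0,0,0]],
    [[0.43,-0.99,0],[0,0,0]],
    [[0.43,-0.99,0],[0,0,0]],
    [[0.43,-0.99,0],[0,0,0]],
    [[0.43,-0.99,0],[0,0,0]],
    [[0.43,-0.99,0],[0,0,0]],
    [[0.43,-0.99,0],[0,0,0]],
    [[0,0,0],[0,0,0]]
  ]
}}

```text
clock: 3.62
eef_pos: [0.4036, -0.1044, 0.4048]
orientation: [-0.0, 0.996, -0.09, 0.001]
force: [-0.6, 0.1, -0.8]
gripper_width: 0.0853
finger_force: 0.0
```

Call:
{"method": "apply_moves", "body": {
  "moves": [
    [[0.43,-0.99,0],[0,0,0]],
    [[0.43,-0.99,0],[0,0,0]],
    [[0.43,-0.99,0],[0,0,0]],
    [[0.43,-0.99,0],[0,0,0]],
    [[0.43,-0.99,0],[0,0,0]],
    [[0,0,0],[0,0,0]],
    [[0,0,0],[0,0,0]]
  ]
}}

```text
clock: 4.5
eef_pos: [0.554, 0.115, 0.4044]
orientation: [0.0, 0.996, -0.093, -0.0]
force: [-0.7, 0.0, -0.4]
gripper_width: 0.0852
finger_force: 0.0
```

```bash
cat > rep.py <<'E'
from h import *
m=np.load("m.npy");s,r=st();c,sn=np.cos(m[2]),np.sin(m[2])
M=np.array([[c,-sn,0],[sn,c,0],[0,0,1]])
p=M.T@(s["eef_pos"]-[m[0],m[1],0]);Q=M.T@r.as_matrix()
g=p+Q[:,2]*.155
print("clk",round(s["clock"],2),"j",np.round(s["joint_pos"],2),"tcp_m",np.round(p*1e3,1),"grasp_m",np.round(g*1e3,1))
print("rotvec err from down (deg)",np.round(np.degrees((R.from_matrix(Q)*R.from_euler("x",180,degrees=True).inv()).as_rotvec()),2),"F",np.round(M.T@s["force"],1),"w",round(s["gripper_width"],4),"ff",s["finger_force"])
E
python3 rep.py
```

```text
clk 4.5 j [ 0.07  0.42  1.41 -0.    1.32  1.83] tcp_m [-25.  144.9 404.4] grasp_m [-25.1 144.8 249.4]
rotvec err from down (deg) [-0.04  0.02  0.08] F [-0.7 -0.1 -0.4] w 0.0852 ff 0.0
```

Call:
{"method": "apply_moves", "body": {
  "moves": [
    [[0,0,0],[1,0,0]],
    [[0,0,0],[1,0,0]],
    [[0,0,0],[0,0,0]]
  ]
}}

```text
clock: 4.88
eef_pos: [0.5538, 0.1139, 0.405]
orientation: [-0.086, 0.992, -0.095, 0.008]
force: [-0.2, 0.3, -0.5]
gripper_width: 0.0856
finger_force: 0.0
```

```bash
python3 rep.py
```

```text
clk 4.88 j [0.02 0.4  1.44 0.18 1.27 1.74] tcp_m [-25.1 143.7 405. ] grasp_m [-24.9 170.5 252.4]
rotvec err from down (deg) [ 9.95 -0.04 -0.09] F [-0.3  0.3 -0.5] w 0.0856 ff 0.0
```

Call:
{"method": "apply_moves", "body": {
  "moves": [
    [[-0.2,0,0],[0.3,0,0]],
    [[0,0.11,0],[0,0,0]],
    [[0,0,0.8],[0,0,0]],
    [[0,0,0.8],[0,0,0]],
    [[0,0,0.8],[0,0,0]],
    [[0,0,0],[0,0,0]]
  ]
}}

```text
clock: 5.62
eef_pos: [0.5468, 0.1361, 0.2834]
orientation: [-0.099, 0.991, -0.093, 0.006]
force: [-0.2, -1.2, 1.2]
gripper_width: 0.0851
finger_force: 0.0
```

```bash
python3 rep.py; python3 -c "
from h import *
a=snapshot('scene')[120:330,150:410];b=snapshot('top')[110:290,170:440]
f=lambda x:cv2.resize(x[:,:,::-1],(400,320))
cv2.imwrite('pics/a.png',np.hstack([f(a),f(b)]))"
```

```text
clk 5.62 j [0.06 0.52 1.61 0.23 0.98 1.69] tcp_m [-36.  164.2 283.4] grasp_m [-37.  194.8 131.5]
rotvec err from down (deg) [11.37  0.36  0.08] F [ 0.1 -1.2  1.2] w 0.0851 ff 0.0
```

View pics/a.png

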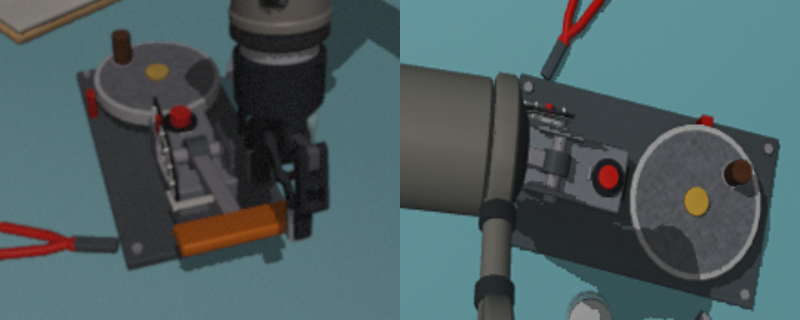

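The crop shows the open fingers straddling the handle near its -x end, clear of the shaft. I'll go in and close.

Call:
{"method": "apply_moves", "body": {
  "moves": [
    [[0,0,0.25],[0,0,0]],
    [[0,0,0.2],[0,0,0]],
    [[0,0,0],[0,0,0]]
  ]
}}

```text
clock: 6.1
eef_pos: [0.5484, 0.1404, 0.2633]
orientation: [-0.1, 0.991, -0.093, 0.009]
force: [-0.6, -0.9, -0.5]
gripper_width: 0.0855
finger_force: 0.0
```

Call:
{"method": "apply_moves", "body": {
  "moves": [
    [[0,0,0],[0,0,0]],
    [[0,0,0],[0,0,0]],
    [[0,0,0],[0,0,0]],
    [[0,0,0],[0,0,0]],
    [[0,0,0],[0,0,0]],
    [[0,0,0],[0,0,0]]
  ],
  "gripper": 0
}}

```text
clock: 6.85
eef_pos: [0.5484, 0.1377, 0.2646]
orientation: [-0.097, 0.991, -0.093, 0.009]
force: [-5.3, -16.6, 8.4]
gripper_width: 0.035
finger_force: 59.5
```

```bash
python3 rep.py
```

```text
clk 6.85 j [0.06 0.55 1.63 0.24 0.93 1.68] tcp_m [-34.8 166.1 264.6] grasp_m [-34.8 196.2 112.5]
rotvec err from down (deg) [11.19 -0.    0.09] F [ -2.1 -17.3   8.4] w 0.035 ff 59.524685740470886
```

Call:
{"method": "apply_moves", "body": {
  "moves": [
    [[0,0.19,-0.116],[0.5,0,0]],
    [[0,0.28,-0.23],[1,0,0]],
    [[0,0.28,-0.23],[1,0,0]],
    [[0,0.28,-0.23],[1,0,0]],
    [[0,0,0],[0,0,0]]
  ]
}}

```text
clock: 7.48
eef_pos: [0.5371, 0.0792, 0.2873]
orientation: [-0.25, 0.964, -0.091, 0.024]
force: [-0.9, 0.9, 2.7]
gripper_width: 0.0347
finger_force: 61.2
```

```bash
cat >> rep.py <<'E'
d=p[1:]-[.060,.085];t=np.arctan2(Q[1,2],-Q[2,2])
print("tilt deg",round(np.degrees(t),2),"lever rad if gripped",round(t-.2,3),"u,n mm",np.round([1e3*(d[0]*np.cos(t)+d[1]*np.sin(t)),1e3*(-d[0]*np.sin(t)+d[1]*np.cos(t))],1))
E
python3 rep.py
```

```text
clk 7.47 j [-0.12  0.49  1.71  0.61  1.    1.29] tcp_m [-34.9 106.5 287.3] grasp_m [-34.9 181.7 151.8]
rotvec err from down (deg) [ 2.905e+01 -2.000e-02 -1.000e-02] F [-1.1  0.7  2.7] w 0.0347 ff 61.241551637649536
tilt deg 29.05 lever rad if gripped 0.307 u,n mm [138.9 154.3]
```

Call:
{"method": "apply_moves", "body": {
  "moves": [
    [[0,0.28,-0.23],[1,0,0]],
    [[0,0.28,-0.23],[1,0,0]],
    [[0,0.28,-0.23],[1,0,0]],
    [[0,0.28,-0.23],[1,0,0]],
    [[0,0.28,-0.23],[1,0,0]],
    [[0,0.28,-0.23],[1,0,0]],
    [[0,0,0],[0,0,0]]
  ]
}}

```text
clock: 8.35
eef_pos: [0.5172, -0.0258, 0.2833]
orientation: [-0.491, 0.866, -0.081, 0.046]
force: [-2.7, 2.6, 9.0]
gripper_width: 0.0352
finger_force: 62.7
```

```bash
python3 rep.py
```

```text
clk 8.35 j [-0.43  0.56  1.78  1.02  1.36  0.8 ] tcp_m [-34.8  -0.4 283.3] grasp_m [-35.  132.7 203.8]
rotvec err from down (deg) [59.15  0.06  0.06] F [-3.2  2.   9. ] w 0.0352 ff 62.7233362197876
tilt deg 59.15 lever rad if gripped 0.832 u,n mm [139.3 153.5]
```

Call:
{"method": "apply_moves", "body": {
  "moves": [
    [[0,0.28,-0.23],[1,0,0]],
    [[0,0.28,-0.23],[1,0,0]],
    [[0,0.28,-0.23],[1,0,0]],
    [[0,0.28,-0.23],[1,0,0]],
    [[0,0.03,-0.023],[0.1,0,0]],
    [[0,0,0],[0,0,0]],
    [[0,0,0],[0,0,0]]
  ]
}}

```text
clock: 9.22
eef_pos: [0.5052, -0.0896, 0.2501]
orientation: [-0.637, 0.765, -0.071, 0.06]
force: [-3.4, -0.8, 12.9]
gripper_width: 0.035
finger_force: 63.4
```

```bash
python3 rep.py; python3 -c "
from h import *
im=snapshot('scene');cv2.imwrite('pics/b.png',cv2.resize(im[100:310,150:390,::-1],(686,600),interpolation=3))"
```

```text
clk 9.22 j [-0.58  0.71  1.78  1.14  1.66  0.59] tcp_m [-34.7 -65.2 250.1] grasp_m [-35.1  87.2 222. ]
rotvec err from down (deg) [7.956e+01 4.000e-02 2.200e-01] F [-3.2 -1.4 12.9] w 0.035 ff 63.35406303405762
tilt deg 79.55 lever rad if gripped 1.188 u,n mm [139.6 153.1]
```

View pics/b.png

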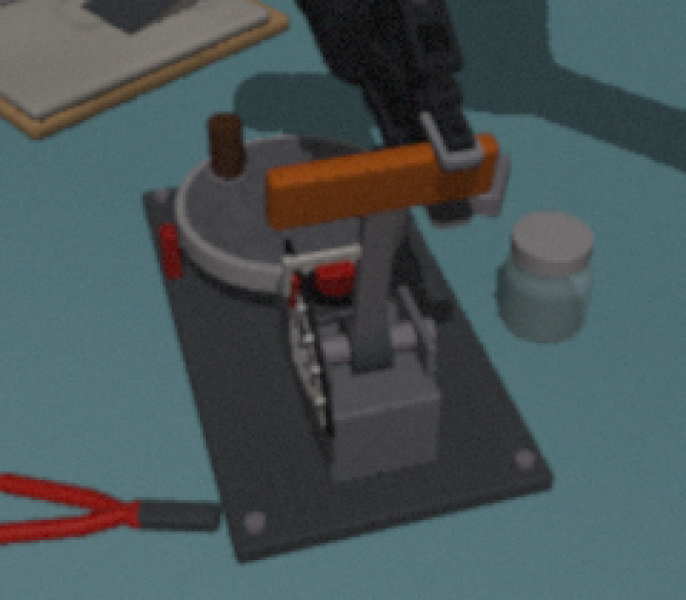

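Pointer bar sits at the red tick at (292,270) in the crop, and the handle is held at its -x end. I'll raise it a hair more to make sure the pawl drops, then open and retract.

Call:
{"method": "apply_moves", "body": {
  "moves": [
    [[0,0.09,-0.07],[0.3,0,0]],
    [[0,0,0],[0,0,0]],
    [[0,0,0],[0,0,0]]
  ]
}}

```text
clock: 9.65
eef_pos: [0.5045, -0.0935, 0.2465]
orientation: [-0.647, 0.756, -0.07, 0.061]
force: [-2.0, 2.3, 14.3]
gripper_width: 0.0346
finger_force: 63.2
```

Call:
{"method": "apply_moves", "body": {
  "moves": [
    [[0,0,0],[0,0,0]],
    [[0,0,0],[0,0,0]],
    [[0,0,0],[0,0,0]],
    [[0,0,0],[0,0,0]],
    [[0,0,-0.5],[0,0,0]],
    [[0,0,-0.9],[0,0,0]],
    [[0,0,-0.5],[0,0,0]],
    [[0,0,0],[0,0,0]]
  ],
  "gripper": 1
}}

```text
clock: 10.65
eef_pos: [0.4866, -0.1878, 0.2597]
orientation: [-0.646, 0.757, -0.072, 0.062]
force: [0.5, 0.2, 0.2]
gripper_width: 0.0854
finger_force: 0.0
```

```bash
python3 rep.py; python3 -c "
from h import *
im=snapshot('scene');cv2.imwrite('pics/c.png',cv2.resize(im[100:310,150:390,::-1],(686,600),interpolation=3))"
```

```text
clk 10.65 j [-0.75  0.74  1.68  1.04  1.8   0.61] tcp_m [ -34.6 -165.2  259.7] grasp_m [-34.3 -12.1 235.3]
rotvec err from down (deg) [ 8.096e+01 -1.000e-01 -5.000e-02] F [0.5 0.3 0.2] w 0.0854 ff 0.0
tilt deg 80.96 lever rad if gripped 1.213 u,n mm [137.1 249.8]
```

View pics/c.png

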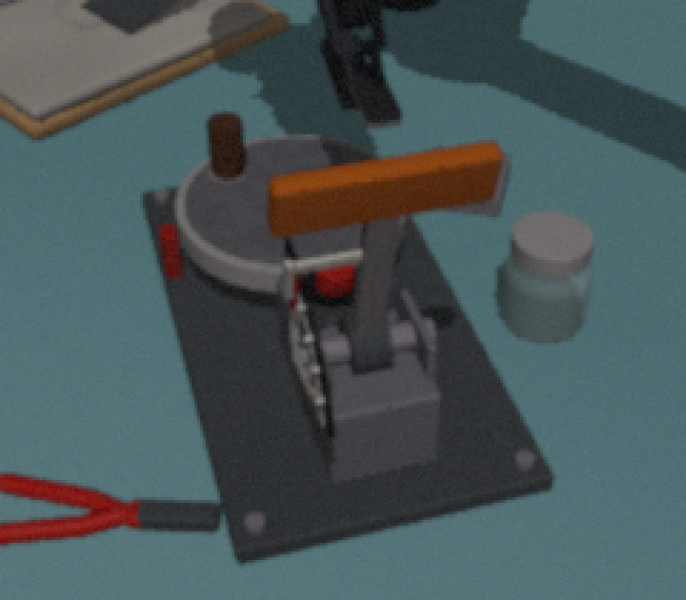

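The lever stays up by itself with the pointer at the red tick. Now I'll raise, turn back to vertical and close the gripper.

Call:
{"method": "apply_moves", "body": {
  "moves": [
    [[0,-0.9,0],[0,0,0]],
    [[0,-0.9,0],[0,0,0]],
    [[0,0,0],[-1,0,0]],
    [[0,0,0],[-1,0,0]],
    [[0,0,0],[-1,0,0]],
    [[0,0,0],[-1,0,0]],
    [[0,0,0],[-1,0,0]],
    [[0,0,0],[-1,0,0]],
    [[0,0,0],[-1,0,0]],
    [[0,0,0],[-1,0,0]]
  ],
  "gripper": 0
}}

```text
clock: 11.95
eef_pos: [0.4893, -0.171, 0.3482]
orientation: [-0.348, 0.933, -0.087, 0.032]
force: [0.1, 0.5, 0.4]
gripper_width: -0.0003
finger_force: 0.0
```

Call:
{"method": "apply_moves", "body": {
  "moves": [
    [[0,0,0],[-1,0,0]],
    [[0,0,0],[-1,0,0]],
    [[0,0,0],[-1,0,0]],
    [[0,0,0],[-1,0,0]],
    [[0,0,0],[-1,0,0]],
    [[0,0,0],[-1,0,0]],
    [[0,0,0],[-1,0,0]],
    [[0,0,0],[-1,0,0]],
    [[0,0,0],[-0.2,0,0]],
    [[0,0,0],[0,0,0]]
  ]
}}

```text
clock: 13.2
eef_pos: [0.4893, -0.1716, 0.3483]
orientation: [-0.001, 0.996, -0.093, -0.0]
force: [0.5, 0.2, 0.5]
gripper_width: 0.0004
finger_force: 0.0
```

```bash
python3 rep.py
```

```text
clk 13.2 j [-0.49  0.38  1.63  0.    1.13  1.27] tcp_m [ -34.9 -148.8  348.3] grasp_m [ -35.  -148.5  193.3]
rotvec err from down (deg) [0.09 0.04 0.12] F [0.4 0.3 0.5] w 0.0004 ff 0.0
tilt deg 0.09 lever rad if gripped -0.198 u,n mm [-208.3  263.6]
```

Call:
{"method": "apply_moves", "body": {
  "moves": [
    [[0.35,-0.7,0],[0,0,0]],
    [[0.35,-1,0],[0,0,0]],
    [[0,-0.8,0],[0,0,0]],
    [[0,-0.3,0.3],[0,0,0]],
    [[0,0,0.6],[0,0,0]],
    [[0,0,0.4],[0,0,0]],
    [[0,0,0],[0,0,0]],
    [[0,0,0],[0,0,0]]
  ]
}}

```text
clock: 14.2
eef_pos: [0.5499, -0.0419, 0.2839]
orientation: [-0.0, 0.996, -0.094, 0.0]
force: [-0.6, -0.6, 0.2]
gripper_width: 0.0002
finger_force: 0.0
```

```bash
python3 rep.py
```

```text
clk 14.2 j [-0.22  0.51  1.61  0.    1.01  1.54] tcp_m [  0.3 -10.  283.9] grasp_m [  0.4 -10.  128.9]
rotvec err from down (deg) [ 0.01 -0.02  0.01] F [-0.5 -0.7  0.2] w 0.0002 ff 0.0
tilt deg 0.01 lever rad if gripped -0.2 u,n mm [-70.  198.9]
```

Call:
{"method": "apply_moves", "body": {
  "moves": [
    [[0,0,0.2],[0,0,0]],
    [[0,0,0.2],[0,0,0]],
    [[0,0,0.1],[0,0,0]],
    [[0,0,0.02],[0,0,0]],
    [[0,0,0],[0,0,0]]
  ]
}}

```text
clock: 14.82
eef_pos: [0.5499, -0.0415, 0.2578]
orientation: [0.0, 0.996, -0.094, 0.0]
force: [-0.8, -0.9, 2.5]
gripper_width: -0.0001
finger_force: 1.7
```

Call:
{"method": "apply_moves", "body": {
  "moves": [
    [[0,0,0.02],[0,0,0]],
    [[0,0,0],[0,0,0]],
    [[0,0,0],[0,0,0]]
  ]
}}

```text
clock: 15.2
eef_pos: [0.5498, -0.0414, 0.2574]
orientation: [0.0, 0.996, -0.094, 0.0]
force: [-1.3, -1.0, 8.5]
gripper_width: 0.0002
finger_force: 4.0
```

```bash
python3 rep.py; python3 -c "
from h import *
print([(r['at'],r['confidence']) for r in (snapshot('top') is not None and cut_out('lever_handle','top'))])
im=snapshot('scene');print([(r['at'],r['confidence']) for r in cut_out('lever_handle','scene')])"
```

```text
clk 15.2 j [-0.21  0.55  1.64 -0.    0.95  1.54] tcp_m [ 2.000e-01 -9.600e+00  2.574e+02] grasp_m [  0.3  -9.6 102.4]
rotvec err from down (deg) [-0.02 -0.05  0.06] F [-1.1 -1.3  8.5] w 0.0002 ff 3.971546078373649
tilt deg -0.02 lever rad if gripped -0.2 u,n mm [-69.6 172.4]
[([205.2, 189.2], 0.82), ([303.8, 229.3], 0.39), ([388.4, 236.9], 0.37)]
[([291.3, 262.4], 0.97)]
```

Call:
{"method": "apply_moves", "body": {
  "moves": [
    [[0,0,0.02],[0,0,0]],
    [[0,0,0],[0,0,0]],
    [[0,0,0],[0,0,0]],
    [[0,0,0],[0,0,0]],
    [[0,0,0],[0,0,0]]
  ]
}}

```text
clock: 16.02
eef_pos: [0.5498, -0.0414, 0.2573]
orientation: [0.0, 0.996, -0.094, 0.001]
force: [-4.5, -0.5, 14.3]
gripper_width: 0.0003
finger_force: 7.4
```

```bash
python3 rep.py; cat > ho.py <<'E'
from h import *
for c,lo,b in(("scene",(3,150,60),(255,245,355,290)),("top",(3,150,100),(180,145,225,225))):
    im=snapshot(c)[:,:,::-1];cv2.imwrite(f"pics/{c}_n.png",im);k=cv2.inRange(cv2.cvtColor(np.ascontiguousarray(im),cv2.COLOR_BGR2HSV),lo,(18,255,255))
    ys,xs=np.nonzero(k[b[1]:b[3],b[0]:b[2]]);print(c,xs.mean()+b[0],ys.mean()+b[1],len(xs))
E
python3 ho.py
```

```text
clk 16.02 j [-0.21  0.55  1.64 -0.    0.95  1.54] tcp_m [ 2.000e-01 -9.600e+00  2.573e+02] grasp_m [  0.4  -9.7 102.3]
rotvec err from down (deg) [-0.02 -0.09  0.06] F [-4.4 -1.4 14.3] w 0.0003 ff 7.384951491840184
tilt deg -0.02 lever rad if gripped -0.2 u,n mm [-69.7 172.3]
scene 303.62945645821156 268.91408533021627 1711
top 200.8187134502924 184.11779448621553 1197
```

Lever home (handle centroids match the start). Now to the knob, at a wheel angle of about -0.77.

Call:
{"method": "apply_moves", "body": {
  "moves": [
    [[0,0,-0.6],[0,0,0]],
    [[0,0,-1],[0,0,0]],
    [[0.2,0.6,0],[0,0,0]],
    [[0.3,1,0],[0,0,0]],
    [[0.3,1,0],[0,0,0]],
    [[0,0.5,0],[0,0,0]],
    [[0,0,0.4],[0,0,0]],
    [[0,0,0],[0,0,0]]
  ],
  "gripper": 1
}}

```text
clock: 17.12
eef_pos: [0.5596, -0.2011, 0.3138]
orientation: [-0.001, 0.996, -0.094, -0.002]
force: [-0.6, -0.5, -0.2]
gripper_width: 0.0853
finger_force: 0.0
```

```bash
python3 rep.py; python3 ho.py; python3 -c "
import cv2
a=cv2.imread('pics/scene_n.png')[90:300,150:390]
b=cv2.imread('pics/top_n.png')[100:300,280:480]
cv2.imwrite('pics/d.png',cv2.hconcat([cv2.resize(a,(400,350)),cv2.resize(b,(350,350))]))"
```

```text
clk 17.12 j [-0.47  0.55  1.45  0.    1.15  1.29] tcp_m [  39.7 -164.6  313.8] grasp_m [  39.  -164.3  158.8]
rotvec err from down (deg) [0.08 0.24 0.01] F [-0.5 -0.6 -0.2] w 0.0853 ff 0.0
tilt deg 0.08 lever rad if gripped -0.199 u,n mm [-224.2  229.1]
scene 303.69042056074767 268.8954439252336 1712
top 200.82608695652175 184.12040133779266 1196
```

View pics/d.png

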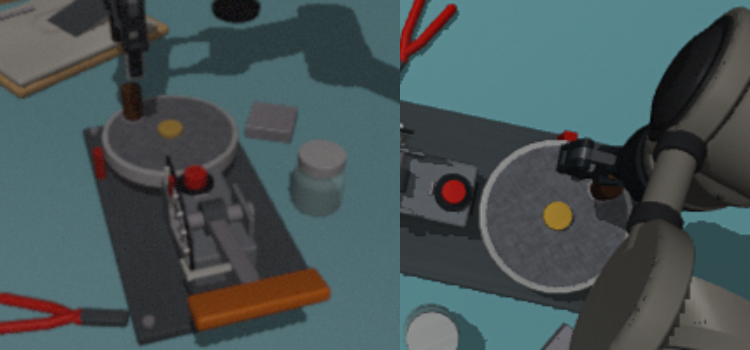

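The lever is home and the open gripper stands over the knob: one finger in front of it in the scene view, the other seen left of it from above. I'll descend and grip.

Call:
{"method": "apply_moves", "body": {
  "moves": [
    [[0,0,0.5],[0,0,0]],
    [[0,0,0.5],[0,0,0]],
    [[0,0,0.24],[0,0,0]],
    [[0,0,0],[0,0,0]]
  ]
}}

```text
clock: 17.73
eef_pos: [0.5604, -0.2008, 0.2535]
orientation: [-0.0, 0.996, -0.093, -0.0]
force: [-0.4, 0.5, 0.3]
gripper_width: 0.0853
finger_force: 0.0
```

Call:
{"method": "apply_moves", "body": {
  "moves": [
    [[0,0,0],[0,0,0]],
    [[0,0,0],[0,0,0]],
    [[0,0,0],[0,0,0]],
    [[0,0,0],[0,0,0]],
    [[0,0,0],[0,0,0]],
    [[0,0,0],[0,0,0]]
  ],
  "gripper": 0
}}

```text
clock: 18.48
eef_pos: [0.5606, -0.2014, 0.2545]
orientation: [0.001, 0.996, -0.094, 0.001]
force: [-0.4, -0.7, 5.7]
gripper_width: 0.0243
finger_force: 58.9
```

```bash
cat >> rep.py <<'E'
h=p[:2]-[0,-.125];print("wheel ang",round(np.arctan2(h[1],h[0]),3),"radius",round(1e3*np.hypot(*h),1))
E
python3 rep.py; python3 -c "
import numpy as np
t0=-.77;st=np.radians(15);ts=t0+st*np.arange(0,32)
ts=ts[ts<6.283];ts=np.append(ts,6.283)
P=56/50*np.c_[np.cos(ts),-np.sin(ts)]
print(np.round(np.diff(P,axis=0),2).tolist())"
```

```text
clk 18.48 j [-0.47  0.62  1.51 -0.    1.01  1.29] tcp_m [  40.7 -164.7  254.5] grasp_m [  41.  -164.8   99.5]
rotvec err from down (deg) [-0.05 -0.13  0.05] F [-0.3 -0.8  5.7] w 0.0243 ff 58.900771737098694
tilt deg -0.05 lever rad if gripped -0.201 u,n mm [-224.9  169.3]
wheel ang -0.774 radius 56.8
[[0.17, -0.23], [0.11, -0.27], [0.03, -0.29], [-0.04, -0.29], [-0.12, -0.27], [-0.18, -0.23], [-0.23, -0.17], [-0.27, -0.11], [-0.29, -0.03], [-0.29, 0.04], [-0.27, 0.12], [-0.23, 0.18], [-0.17, 0.23], [-0.11, 0.27], [-0.03, 0.29], [0.04, 0.29], [0.12, 0.27], [0.18, 0.23], [0.23, 0.17], [0.27, 0.11], [0.29, 0.03], [0.29, -0.04], [0.27, -0.12], [0.23, -0.18], [0.17, -0.23], [0.11, -0.27], [0.03, -0.27]]
```

Call:
{"method": "apply_moves", "body": {
  "moves": [
    [[0.17,-0.23,0],[0,0,0]],
    [[0.11,-0.27,0],[0,0,0]],
    [[0.03,-0.29,0],[0,0,0]],
    [[-0.04,-0.29,0],[0,0,0]],
    [[-0.12,-0.27,0],[0,0,0]],
    [[-0.18,-0.23,0],[0,0,0]],
    [[0,0,0],[0,0,0]]
  ]
}}

```text
clock: 19.35
eef_pos: [0.5731, -0.1224, 0.2545]
orientation: [0.0, 0.996, -0.093, -0.0]
force: [-1.8, -1.0, 6.9]
gripper_width: 0.0242
finger_force: 59.5
```

```bash
python3 rep.py
```

```text
clk 19.35 j [-0.34  0.6   1.54 -0.    1.    1.42] tcp_m [ 38.2 -84.8 254.5] grasp_m [ 38.1 -84.9  99.5]
rotvec err from down (deg) [-0.03  0.01  0.12] F [-1.6 -1.3  6.9] w 0.0242 ff 59.47040855884552
tilt deg -0.03 lever rad if gripped -0.2 u,n mm [-144.9  169.5]
wheel ang 0.811 radius 55.4
```

Call:
{"method": "apply_moves", "body": {
  "moves": [
    [[-0.23,-0.17,0],[0,0,0]],
    [[-0.27,-0.11,0],[0,0,0]],
    [[-0.29,-0.03,0],[0,0,0]],
    [[-0.29,0.04,0],[0,0,0]],
    [[-0.27,0.12,0],[0,0,0]],
    [[-0.23,0.18,0],[0,0,0]],
    [[-0.17,0.23,0],[0,0,0]],
    [[-0.11,0.27,0],[0,0,0]],
    [[-0.03,0.29,0],[0,0,0]],
    [[0,0,0],[0,0,0]]
  ]
}}

```text
clock: 20.6
eef_pos: [0.4728, -0.1465, 0.2545]
orientation: [0.0, 0.996, -0.094, 0.001]
force: [-2.2, 0.4, 9.5]
gripper_width: 0.0242
finger_force: 60.0
```

```bash
python3 rep.py
```

```text
clk 20.6 j [-0.46  0.47  1.8  -0.    0.87  1.3 ] tcp_m [ -55.8 -127.2  254.5] grasp_m [ -55.6 -127.3   99.5]
rotvec err from down (deg) [-0.04 -0.08 -0.01] F [-2.2 -0.   9.5] w 0.0242 ff 59.96708393096924
tilt deg -0.04 lever rad if gripped -0.201 u,n mm [-187.3  169.3]
wheel ang -3.102 radius 55.9
```

Call:
{"method": "apply_moves", "body": {
  "moves": [
    [[0.04,0.29,0],[0,0,0]],
    [[0.12,0.27,0],[0,0,0]],
    [[0.18,0.23,0],[0,0,0]],
    [[0.23,0.17,0],[0,0,0]],
    [[0.27,0.11,0],[0,0,0]],
    [[0.29,0.03,0],[0,0,0]],
    [[0.29,-0.04,0],[0,0,0]],
    [[0.27,-0.12,0],[0,0,0]],
    [[0,0,0],[0,0,0]]
  ]
}}

```text
clock: 21.72
eef_pos: [0.5485, -0.2078, 0.2545]
orientation: [0.001, 0.996, -0.093, 0.002]
force: [1.8, -3.7, 6.3]
gripper_width: 0.0243
finger_force: 59.8
```

```bash
python3 rep.py
```

```text
clk 21.73 j [-0.49  0.6   1.54  0.    0.99  1.27] tcp_m [  30.  -173.2  254.5] grasp_m [  30.6 -173.4   99.5]
rotvec err from down (deg) [-0.07 -0.23  0.08] F [ 2.5 -3.3  6.3] w 0.0243 ff 59.7547173500061
tilt deg -0.07 lever rad if gripped -0.201 u,n mm [-233.4  169.2]
wheel ang -1.015 radius 56.8
```

Call:
{"method": "apply_moves", "body": {
  "moves": [
    [[0.23,-0.18,0],[0,0,0]],
    [[0.16,-0.23,0],[0,0,0]],
    [[0.1,-0.27,0],[0,0,0]],
    [[0.02,-0.27,0],[0,0,0]],
    [[0,0,0],[0,0,0]],
    [[0,0,0],[0,0,0]],
    [[0,0,0],[0,0,0]]
  ]
}}

```text
clock: 22.6
eef_pos: [0.5824, -0.1654, 0.2546]
orientation: [0.0, 0.996, -0.094, 0.003]
force: [6.8, -0.7, 4.7]
gripper_width: 0.025
finger_force: 59.9
```

```bash
python3 rep.py
```

```text
clk 22.6 j [-0.4   0.63  1.48  0.    1.02  1.35] tcp_m [  55.3 -125.3  254.6] grasp_m [  56.2 -125.3   99.6]
rotvec err from down (deg) [-0.   -0.31  0.06] F [6.8 0.6 4.7] w 0.025 ff 59.91832137107849
tilt deg -0.0 lever rad if gripped -0.2 u,n mm [-185.3  169.6]
wheel ang -0.005 radius 55.3
```

Call:
{"method": "apply_moves", "body": {
  "moves": [
    [[0,0,0],[0,0,0]],
    [[0,0,0],[0,0,0]],
    [[0,0,0],[0,0,0]],
    [[0,0,0],[0,0,0]],
    [[0,0,-0.4],[0,0,0]],
    [[0,0,-0.8],[0,0,0]],
    [[0,0,-0.8],[0,0,0]],
    [[0,0,-0.4],[0,0,0]],
    [[0,0,0],[0,0,0]]
  ],
  "gripper": 1
}}

```text
clock: 23.72
eef_pos: [0.5813, -0.166, 0.3752]
orientation: [0.001, 0.996, -0.094, 0.002]
force: [-0.1, -0.4, -0.5]
gripper_width: 0.0854
finger_force: 0.0
```

Call:
{"method": "apply_moves", "body": {
  "moves": [
    [[-0.5,0.9,-0.3],[0,0,0]],
    [[-0.5,0.9,-0.3],[0,0,0]],
    [[-0.5,0.9,0],[0,0,0]],
    [[-0.5,0.9,0],[0,0,0]],
    [[-0.3,0.5,0],[0,0,0]],
    [[0,0,0],[0,0,0]],
    [[0,0,0],[0,0,0]],
    [[0,0,0],[0,0,0]]
  ]
}}

```text
clock: 24.72
eef_pos: [0.4307, -0.345, 0.4032]
orientation: [-0.0, 0.996, -0.093, -0.0]
force: [-0.4, 0.3, 0.6]
gripper_width: 0.0855
finger_force: 0.0
```

```bash
python3 rep.py; python3 ho.py; python3 - <<'E'
from h import *
m=np.load("m.npy")
for t in(-.2,-.1,0,.1,.2):print(t,[np.round(proj(c,w(m,[56*np.cos(t),-125+56*np.sin(t),113]))[0],1).tolist() for c in("scene","top")])
for n in("knob_mid","jar","pliers","bench_block"): print(n,[[ (np.round(r["at"]).tolist(),round(r["confidence"],2)) for r in cut_out(n,c)[:1]] for c in("scene","top")])
a=cv2.imread('pics/scene_n.png')[90:300,130:370];b=cv2.imread('pics/top_n.png')[100:300,280:480]
cv2.imwrite('pics/e.png',cv2.hconcat([cv2.resize(a,(400,350)),cv2.resize(b,(350,350))]))
E
```

```text
clk 24.73 j [-0.81  0.39  1.45  0.    1.3   0.94] tcp_m [ -60.  -330.1  403.2] grasp_m [ -60.1 -330.   248.2]
rotvec err from down (deg) [0.03 0.02 0.14] F [-0.5  0.3  0.6] w 0.0855 ff 0.0
tilt deg 0.03 lever rad if gripped -0.199 u,n mm [-389.9  318.4]
wheel ang -1.856 radius 213.7
scene 303.7600936220012 268.91164423639555 1709
top 200.72504230118443 183.94077834179356 1182
-0.2 [[222.8, 150.8], [386.1, 193.5]]
-0.1 [[223.0, 152.4], [383.2, 192.4]]
0 [[223.4, 153.9], [380.2, 191.7]]
0.1 [[224.1, 155.4], [377.1, 191.2]]
0.2 [[225.0, 156.9], [374.0, 191.0]]
knob_mid [[([224.0, 163.0], 0.82)], [([378.0, 194.0], 0.74)]]
jar [[([179.0, 280.0], 0.31)], [([300.0, 291.0], 0.72)]]
pliers [[([178.0, 281.0], 0.56)], [([284.0, 124.0], 0.88)]]
bench_block [[([311.0, 163.0], 0.68)], [([376.0, 305.0], 0.96)]]
```

View pics/e.png

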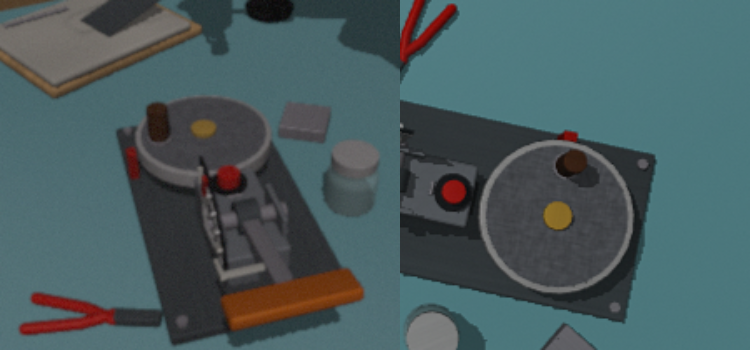

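The knob top is at about (380,191) in the top view, so the wheel angle is about 0 mod 2π. The lever is home, the button is up, and the jar, pliers and block haven't moved.

```bash
python3 -c "
from cell import *
print(hand_in())"
```

```text
the job is handed in; nothing more can be done
None
```

The job is handed in at about 25 s of the 72 s; no verdict came back, but the final pictures show the lever home after its fifth-notch hold, the button up, the knob parked at the red post after the full turn, and the jar, pliers and block not visibly moved.

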